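# Pack the collar tin and lift off the outer lid

## Task

Pack the spacer collars into the tin that is screwed to the bench: thread the wide collar, then the narrow one, down the post until each is fully home, then pick up the nested pair of lids by the centre stem, lower them together onto the tin so that the inner lid sits flat in its mouth, and let go. Then take the outer lid alone by its neck and lift it straight off, leaving the inner lid seated and undisturbed, and finish still holding the outer lid level over the tin, at least 10 cm above where it sat. Set parts down without dropping them, and do not disturb the black channel, the bolt or the marker.

Things in the scene. Friction and masses are not known exactly. Their poses are not given: they have to be found in the camera images.
- tin: Low round open steel tin fixed to the bench by three small feet (75 mm from its axis). Outer diameter 120 mm, inner 112 mm, floor 5 mm thick, rim 50 mm above the bench. A post of diameter 14 mm stands at its centre and ends 40 mm above the bench, its top 5 mm tapered to 8 mm. Origin: centre of the underside, on the bench; z up.
- wide_collar: Wide spacer collar: plain steel ring lying flat on the bench, outer diameter 58 mm, bore 18 mm, 14 mm thick. Origin: centre of its underside; z along its axis. Home: flat on the tin's floor round the post, origin 5 mm above the tin's origin. It and the narrow collar may be in either of two places.
- narrow_collar: Narrow spacer collar: plain steel ring lying flat on the bench, outer diameter 42 mm, bore 18 mm, 14 mm thick. Origin: centre of its underside; z along its axis. Home: flat on top of the wide collar round the post, origin 19 mm above the tin's origin.
- inner_lid: Inner lid (loose, 0.2 kg) under the outer lid. Origin: centre of its underside. Plug of diameter 104 mm from 0 to 8 mm, plate of diameter 124 mm from 8 to 12 mm, upright stem of diameter 18 mm from 12 to 66 mm, whose top 28 mm stand clear above the outer lid's neck; the stem lifts both lids. Seated: plate on the tin's rim, plug in its mouth, origin 42 mm above the tin's.
- outer_lid: Outer lid (loose, 0.15 kg) resting on the inner lid's plate. Origin: centre of its skirt's lower edge, 3 mm above the inner lid's origin when nested. Skirt of diameter 134 mm (inside 128) from 0 to 9 mm, plate from 9 to 13 mm, round neck of diameter 40 mm (bore 26, the stem passes freely) from 13 to 35 mm. Gripped by the neck it lifts off alone.
- black_channel: Bystander: short piece of black metal U-channel, 36 x 90 x 22 mm, lying on the bench behind the tin. Origin: centre of its underside. Leave it alone.
- hex_bolt: Bystander: steel bolt, 74 mm long and 22 mm wide, lying on the bench nearer the robot. Origin: centre of its underside. Leave it alone.
- marker: Bystander: marker pen, 106 mm long and 13 mm thick, lying on the bench at the far left. Origin: centre of its underside. Leave it alone.
Not all that is in view belongs to the job. What is shaped like the wide_collar but purple is not meant.

How it is judged:
On the way, in this order (a step that is already met when the one before it is completed fails the run):
1. the wide collar is fully home on the tin's floor round the post, let go (horizontal distance between wide_collar and tin below 0.004 m and z of wide_collar in the frame of tin between 0.003 and 0.007 m and angle between wide_collar's own z axis and vertical below 0.06 rad and contact force between the fingers and wide_collar below 0.05 N), for 0.2 s.
2. the narrow collar is fully home on top of the wide one, let go (horizontal distance between each of wide_collar, narrow_collar and tin below 0.004 m and z of wide_collar in the frame of tin between 0.003 and 0.007 m and angle between each of wide_collar, narrow_collar's own z axis and vertical below 0.06 rad and z of narrow_collar in the frame of tin between 0.017 and 0.021 m and contact force between the fingers and narrow_collar below 0.05 N), for 0.2 s.
3. both lids, still nested, sit on the tin with the inner lid flat in its mouth, let go (horizontal distance between inner_lid and tin below 0.006 m and z of inner_lid in the frame of tin between 0.04 and 0.044 m and angle between inner_lid's own z axis and vertical below 0.06 rad and horizontal distance between outer_lid and inner_lid below 0.005 m and z of outer_lid in the frame of inner_lid below 0.0055 m and contact force between the fingers and inner_lid below 0.05 N and contact force between the fingers and outer_lid below 0.05 N), for 0.2 s.
At the end, for the whole second after the job is handed in: Collars home on the post (4 mm sideways, 2 mm in height), wide below narrow; inner lid flat on the tin (6 mm, 2 mm, 0.06 rad), untouched; fingers hold the outer lid still, over 100 mm above the inner lid, within 100 mm of the tin's axis, tilt under 0.2 rad, carried by nothing else (horizontal distance between each of wide_collar, narrow_collar and tin below 0.004 m and z of wide_collar in the frame of tin between 0.003 and 0.007 m and angle between each of wide_collar, narrow_collar, inner_lid's own z axis and vertical below 0.06 rad and z of narrow_collar in the frame of tin between 0.017 and 0.021 m and horizontal distance between inner_lid and tin below 0.006 m and z of inner_lid in the frame of tin between 0.04 and 0.044 m and contact force between each of the fingers, outer_lid and inner_lid below 0.05 N and contact force between outer_lid and tin below 0.05 N and contact force between the fingers and outer_lid above 1 N and z of outer_lid in the frame of inner_lid above 0.1 m and horizontal distance between outer_lid and tin below 0.1 m and angle between outer_lid's own z axis and vertical below 0.2 rad and linear speed of outer_lid below 0.03 m/s and linear speed of inner_lid below 0.01 m/s); the arm keeps its last pose, push and grip.
It fails at once if the outer lid is lifted off while the inner lid is not seated in the tin, or the inner lid is unseated after that (z of outer_lid in the frame of inner_lid above 0.012 m and not (horizontal distance between inner_lid and tin below 0.006 m and z of inner_lid in the frame of tin between 0.04 and 0.044 m and angle between inner_lid's own z axis and vertical below 0.06 rad)).
It fails at once if a collar or the lid pair is dropped: it falls at over 0.6 m/s out of the fingers ((linear speed of wide_collar above 0.6 m/s and contact force between the fingers and wide_collar below 0.05 N) or (linear speed of narrow_collar above 0.6 m/s and contact force between the fingers and narrow_collar below 0.05 N) or (linear speed of inner_lid above 0.6 m/s and contact force between the fingers and inner_lid below 0.05 N)).
It fails at once if the black channel, bolt or marker is moved by more than 20 mm (distance of any of black_channel, hex_bolt, marker from where it was at the start of the episode above 0.02 m).
It also fails if it takes over 72 s, if anything falls off the work surface, if the arm or the gripper's body presses on something with over 40 N, if the wrist force passes 120 N, or if a joint passes its speed limit or range.

## Robot

A 6-joint arm with a two-finger parallel gripper is mounted at the origin on a cart in front of the work surface, level with it; the furniture and walls round the work are solid. World frame = base frame: x ahead of the robot, y to its left, z up, the work surface at z = 0. Lengths are in m, angles in rad, forces in N, time in s.
With the tool pointing down it reaches from about 0.3 to 0.75 m from the base axis. Payload 8.5 kg.
Tool frame: the origin (TCP) lies at the very end of the fingers, on their centre line; the grasp point (between the pads) lies 19 mm behind it; z points along the fingers, y is the line along which they close (so a half turn about z gives the same grasp; the last joint's range is limited). The gripper opens to 88 mm and grips with 3 to 60 N. Pads are 18 mm wide; open, the fingers measure 123 mm over their backs; the gripper's body (75 mm by 187 mm) begins 45 mm behind the grasp point.
Start: joints at [0.963, 0.381, 1.297, -0, 1.464, -0.215], TCP at [0.211, 0.508, 0.239] pointing down, gripper open.
Joint ranges: [-3.11, 3.11], [-0.89, 2.33], [0.22, 2.48], [-1.42, 4.56], [0.17, 2.85], [-2.88, 2.88]. Speed limits (rad/s): [2.39, 2.39, 3.14, 3.14, 3.14, 3.14].

## Interface

Orientations are given as a rotation vector (axis times angle).
In Python, from rig import r gives the robot as it stands. The module is installed in compiled form; this text tells all that it offers.
- The arm moves only by the shell command python3 -m handwheel 'ROWS' [OPENING] [FORCE]. ROWS is JSON, a list of rows, each a list of 4 numbers: the shift along the tool's x, y, z each as a share of 0.5 m, from -1 to 1, then the turn about the tool's z as a share of pi/2 rad, from -1 to 1. In form: [[tx, ty, tz, spin], ...]. A call has 1 to 5 rows; each row is the pose to reach, as a shift and turn from the pose commanded when the call began, along the tool's axes at that moment; what a row does not reach only later rows make up. A row lasts 1/8 s, in which the tool goes at most 62.5 mm and 10.7 degrees, less where a joint would pass 70% of its speed; a pose out of reach is approached as far as the arm can. A call with a number of a shift or a turn outside -1 to 1 is refused whole. A call with a gripper value outside its range is refused whole. OPENING is the opening, from 0 (shut) to 1 (fully open), set as the call begins (- or left out, the last holds). The fingers move at their own pace and stop on an object; FORCE is the grip in N (left out, the last holds). Time passes only in rows, so rows that repeat a pose let the fingers close. It gives the time, the measured TCP pose, the force, the opening and the grip force at its end, in the units of the state.
- r.state(): the state, without advancing time (a new reading comes with each control period).
- r.grab_frame(name): name is "scene" or "top" or "wrist"; returns a dict with "pixels" (480x640x3 uint8, red, green, blue), "fx", "fy", "cx", "cy" (pixels), "extrinsics" (4x4, takes a point from world to camera coordinates). Camera axes: x right, y down, z forward; pixel columns grow to the right and rows downward; lengths in m; the calibration is good to about 2 mm. A picture is of the moment at which its call begins. There is no depth.
- r.job_done(): hands the job in; it is judged then, once.
The state is a dict: "t": time; "qpos": joint angles; "joint_vel": joint speeds; "tau": joint torques, N m; "tool_pos": TCP position; "eef_rot": TCP orientation; "contact_force": force on the tool from outside, world axes, zero at the start; "torque": the same for the moment, N m; "width": opening from 0.0 (shut) to 1.0 (fully open); "grip_force": force on a finger pad.
Only numpy, scipy, OpenCV 4.12 (cv2) and the standard library are available. Lean on these libraries where they do the work, as an engineer would, in place of code of your own. Each camera call takes 0.05 s, during which the arm holds its last target. There are 200 camera calls.

## Working session

There is one attempt and no reset: what is moved stays moved. The work goes in short steps, Python scripts to look and compute and a shell command to move; the robot and the scene stay as the last step left them, time stands still between calls to the robot, and variables do not carry over. Pictures are saved under pics/ and viewed, at most 10 in all, crops included, and the job is handed in when it is done.

```bash
mkdir -p pics
cat > h.py <<'E'
import numpy as np,cv2
from rig import r
from scipy.spatial.transform import Rotation as R
def grab(n,save=None):
    f=r.grab_frame(n); f["pixels"]=np.asarray(f["pixels"])
    if save: cv2.imwrite("pics/"+save,f["pixels"][:,:,::-1])
    return f
def ray(f,u,v):
    E=np.array(f["extrinsics"]); d=np.array([(u-f["cx"])/f["fx"],(v-f["cy"])/f["fy"],1])
    return -E[:3,:3].T@E[:3,3], E[:3,:3].T@d
def onz(f,u,v,z):
    o,d=ray(f,u,v); return o+d*(z-o[2])/d[2]
def proj(f,p):
    E=np.array(f["extrinsics"]); q=E[:3,:3]@np.array(p)+E[:3,3]
    return np.array([f["fx"]*q[0]/q[2]+f["cx"],f["fy"]*q[1]/q[2]+f["cy"]])
def tool(p):  # share of 0.5 m, from the measured TCP to world point p
    s=r.state(); return R.from_rotvec(s["eef_rot"]).inv().apply(np.array(p)-s["tool_pos"])/0.5
E
python3 - <<'E'
from h import *
import cv2
for n in("scene","top"):
    f=grab(n,n+"0.png"); print(n,f["fx"],np.round(np.array(f["extrinsics"]),3).tolist())
s=r.state();print(s, R.from_rotvec(s["eef_rot"]).as_matrix().round(3))
E
```

```text
scene 609.0739385542773 [[-0.497, -0.868, 0.017, 0.375], [-0.364, 0.191, -0.912, 0.186], [0.788, -0.459, -0.411, 1.088], [0.0, 0.0, 0.0, 1.0]]
top 544.7266259337996 [[-0.001, -1.0, -0.011, 0.149], [-0.991, 0.003, -0.134, 0.521], [0.134, 0.011, -0.991, 0.995], [0.0, 0.0, 0.0, 1.0]]
{'t': 0.1, 'qpos': array([ 9.62690121e-01,  3.81152868e-01,  1.29811782e+00,  1.36890916e-05,
        1.46356969e+00, -2.15302175e-01]), 'joint_vel': array([-0.00110322, -0.00083719, -0.00274975,  0.00037453, -0.000363  ,
        0.00020162]), 'tau': array([ 4.03449725e-03, -4.38648283e+01, -2.24916923e+01,  7.14127673e-02,
        3.41885118e-02, -8.56698989e-05]), 'tool_pos': array([0.2103978 , 0.50792278, 0.23820913]), 'eef_rot': array([-6.12958308e-01, -3.08069277e+00,  1.78731693e-03]), 'contact_force': array([-0.40461774,  0.65111095,  0.26378501]), 'torque': array([-0.04875241, -0.02915124, -0.01017759]), 'grip_force': 0.0, 'width': 0.9973103887601396} [[-0.924  0.383 -0.001]
 [ 0.383  0.924 -0.001]
 [ 0.    -0.001 -1.   ]]
```

View pics/scene0.png

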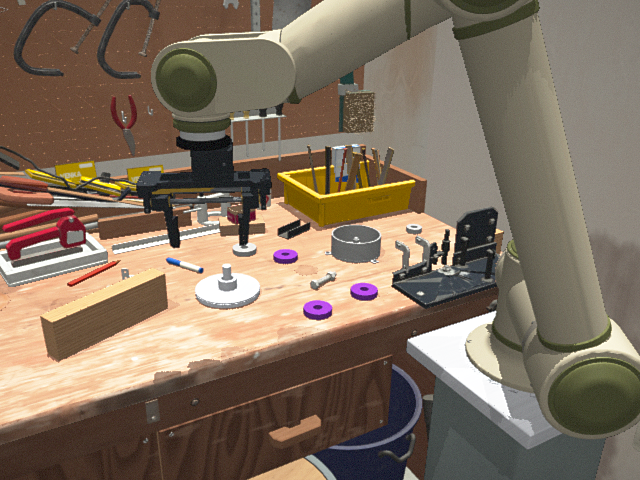

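View pics/top0.png

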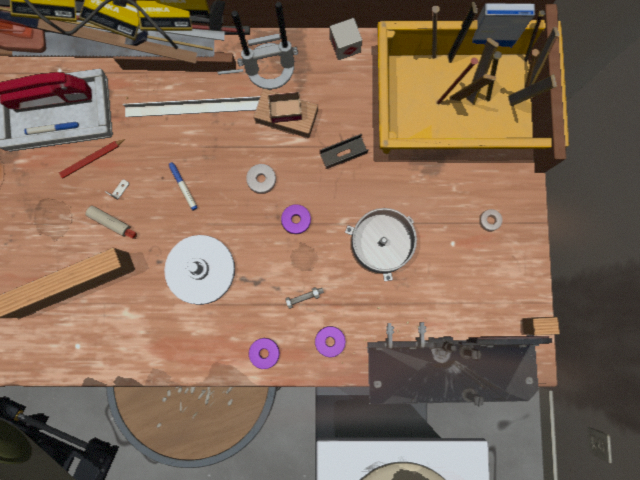

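Scene/top views, grey rings that could be collars: (261,178) large and (491,220) small in top. Purple decoys are at (296,219), (264,353) and (330,341). I choose grey (261,178) as wide and (491,220) as narrow. The tin is at (384,241) and the lids at (200,269). I'll measure and check in one crop.

Run:
```python
from h import *
f=grab("top"); im=f["pixels"]; hsv=cv2.cvtColor(im,cv2.COLOR_RGB2HSV)
m=((hsv[...,1]<50)&(hsv[...,2]>60)).astype(np.uint8)*255
for n,u,v,z,w in(("wide",261,178,.014,24),("narrow",491,220,.014,20),("tin",384,241,.05,50),("lid",200,269,.016,50)):
    s=m[v-w:v+w,u-w:u+w]
    c=max(cv2.findContours(s,cv2.RETR_EXTERNAL,cv2.CHAIN_APPROX_NONE)[0],key=cv2.contourArea)
    h=cv2.convexHull(c); (a,b),ax,_=cv2.fitEllipse(h); p=onz(f,a+u-w,b+v-w,z)
    print(n,(a+u-w,b+v-w),np.round(ax,1),"d",np.round(np.array(ax)/f["fx"]*np.linalg.norm(p-ray(f,0,0)[0]),4),p.round(4),np.round(proj(f,p)))
for n,u,v,z in(("bolt",304,297,.01),("chan",344,151,.02),("posttop",384,241,.04),("marker",183,187,.01),("stemtop",199,268,.066),("dark fixture corner",372,345,.05)):print(n,onz(f,u,v,z).round(3))
a=cv2.resize(im[130:230,215:315],(400,400),interpolation=2); b=cv2.resize(im[170:270,440:540],(400,400),interpolation=2)
cv2.imwrite("pics/crop.png",np.hstack([a,b])[...,::-1])
```

```text
wide (260.7087593078613, 177.92146110534668) [28.6 28.9] d [0.0569 0.0574] [0.647  0.2683 0.014 ] [261. 178.]
narrow (490.985933303833, 219.48878479003906) [20.5 20.9] d [0.0416 0.0424] [ 0.5629 -0.1792  0.014 ] [491. 219.]
tin (382.2806930541992, 241.88998413085938) [69.3 72.7] d [0.1298 0.1363] [0.5149 0.0354 0.05  ] [382. 242.]
lid (199.10994338989258, 269.33531951904297) [69.2 70.8] d [0.1363 0.1395] [0.4671 0.384  0.016 ] [199. 269.]
bolt [0.414 0.183 0.01 ]
chan [0.699 0.105 0.02 ]
posttop [0.518 0.031 0.04 ]
marker [0.63  0.422 0.01 ]
stemtop [0.466 0.372 0.066]
dark fixture corner [0.326 0.057 0.05 ]
```

View pics/crop.png

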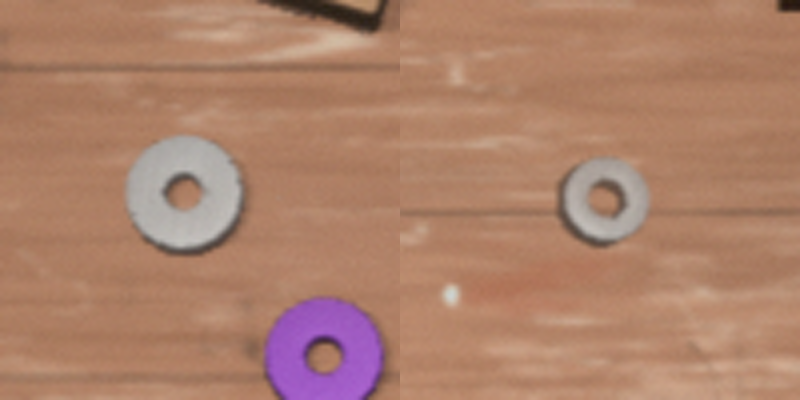

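The crop shows a grey ring 57 mm across at left (wide, top px 261,178) and one 42 mm across at right (narrow, px 491,219), with the purple decoy apart. I'll move above the wide collar.

Run:
```python
from h import *
print(tool([.647,.268,.16]).round(4))
```

```text
[-0.9904 -0.109   0.1565]
```

```bash
python3 -m handwheel '[[-0.12,-0.01,0,0],[-0.24,-0.03,0,0],[-0.36,-0.04,0,0],[-0.48,-0.05,0.02,0],[-0.6,-0.06,0.04,0]]' 1; python3 -m handwheel '[[-0.12,-0.01,0.03,0],[-0.24,-0.03,0.06,0],[-0.36,-0.045,0.1,0],[-0.39,-0.049,0.116,0],[-0.39,-0.049,0.116,0]]'
python3 - <<'E'
from h import *
print(r.state()["tool_pos"],r.state()["eef_rot"],tool([.647,.268,.1]).round(4))
f=grab("wrist","w1.png"); print(np.round(proj(f,[.647,.268,.014])),(R.from_rotvec(r.state()["eef_rot"]).inv().apply(ray(f,0,0)[0]-r.state()["tool_pos"])).round(3))
E
```

```text
t: 0.78
tool_pos: [0.4778, 0.3644, 0.2184]
eef_rot: [-0.613, -3.081, -0.0]
contact_force: [0.5, 1.6, 0.1]
width: 0.999
grip_force: 0.0
t: 1.4
tool_pos: [0.6469, 0.2679, 0.1596]
eef_rot: [-0.614, -3.079, 0.001]
contact_force: [-0.4, 0.4, -0.4]
width: 0.998
grip_force: 0.0
[0.64686916 0.26793271 0.15960114] [-6.14146443e-01 -3.07898278e+00  1.04912938e-03] [-0.0004  0.0003  0.1192]
[325. 223.] [ 0.077 -0.    -0.145]
```

View pics/w1.png

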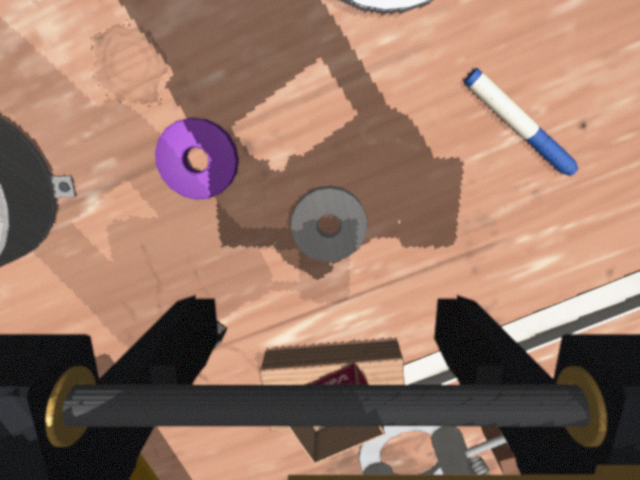

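The wrist view shows the wide collar at (329,224), close to the predicted (325,223). I'll refine from this view.

```bash
cat >> h.py <<'E'
def ring(f,u,v,w,z,lo=0,smax=60):
    "outer contour and bore of a grey ring near (u,v)"
    hsv=cv2.cvtColor(f["pixels"],cv2.COLOR_RGB2HSV); u,v=int(u),int(v); y0=max(v-w,0); x0=max(u-w,0)
    m=((hsv[...,1]<smax)&(hsv[...,2]>lo)).astype(np.uint8)[y0:v+w,x0:u+w]
    cs,hi=cv2.findContours(m,cv2.RETR_CCOMP,cv2.CHAIN_APPROX_NONE)
    for i,c in enumerate(cs):
        if cv2.contourArea(c)>100:
            (a,b),ax,_=cv2.fitEllipse(c); print("hole" if hi[0][i][3]>=0 else "outer",np.round([a+x0,b+y0],1),np.round(ax,1),onz(f,a+x0,b+y0,z).round(4))
E
python3 - <<'E'
from h import *
f=grab("wrist"); ring(f,329,224,50,.014)
E
```

```text
outer [327.4 224.2] [74.2 75.7] [0.6481 0.2701 0.014 ]
hole [327.4 224.4] [19.3 23.1] [0.6483 0.27   0.014 ]
```

```bash
python3 -m handwheel '[[0,0.004,0.1,0],[0,0.004,0.2,0],[0,0.004,0.27,0],[0,0.004,0.3,0],[0,0.004,0.311,0]]' 1; python3 -m handwheel '[[0,0,0,0],[0,0,0,0],[0,0,0,0],[0,0,0,0],[0,0,0,0]]' 0.55 25;python3 -m handwheel '[[0,0,0,0],[0,0,0,0],[0,0,0,0]]'
```

```text
t: 2.12
tool_pos: [0.6476, 0.271, 0.0061]
eef_rot: [0.611, 3.081, 0.001]
contact_force: [0.1, -0.4, 0.0]
width: 1.002
grip_force: 0.0
t: 2.75
tool_pos: [0.6481, 0.2702, 0.006]
eef_rot: [0.613, 3.08, 0.001]
contact_force: [-1.2, -0.7, 6.7]
width: 0.653
grip_force: 25.0
t: 3.12
tool_pos: [0.6481, 0.2702, 0.0061]
eef_rot: [0.613, 3.08, 0.001]
contact_force: [-1.5, 0.2, 6.0]
width: 0.651
grip_force: 25.0
```

```bash
python3 -m handwheel '[[0,0,-0.05,0],[0,0,-0.14,0],[0.01,-0.05,-0.22,0],[0.02,-0.14,-0.28,0],[0.03,-0.24,-0.28,0]]'; python3 -m handwheel '[[0.01,-0.1,0,0],[0.02,-0.2,0,0],[0.03,-0.27,0,0],[0.03,-0.3,0,0],[0.03,-0.3,0,0]]'
python3 - <<'E'
from h import *
f=grab("wrist","w2.png");s=r.state();print(s["tool_pos"],s["grip_force"])
print(proj(f,[.518,.031,.04]),proj(f,s["tool_pos"]))
E
```

```text
t: 3.75
tool_pos: [0.588, 0.1643, 0.1473]
eef_rot: [0.611, 3.077, 0.002]
contact_force: [0.1, -0.7, -1.2]
width: 0.651
grip_force: 25.0
t: 4.38
tool_pos: [0.5169, 0.0319, 0.1453]
eef_rot: [0.615, 3.081, 0.0]
contact_force: [-0.2, 0.5, -1.8]
width: 0.651
grip_force: 25.0
[0.5171521  0.03249291 0.14523229] 24.99971895944327
[324.22074457 240.92005488] [326.17751248 316.9178213 ]
```

View pics/w2.png

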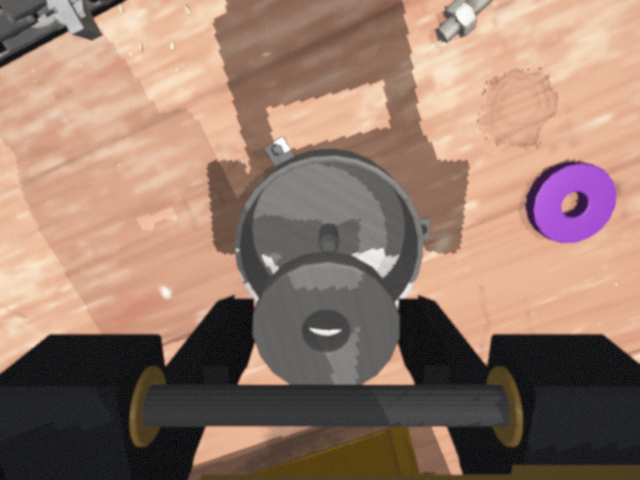

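The wrist view shows the collar held with its bore at (326,330), and the tin behind it with the post near (328,240). I'll zoom for post and rim.

Run:
```python
from h import *
im=cv2.imread("pics/w2.png")[140:400,220:440]; t=cv2.imread("pics/top0.png")[200:285,340:425]
a=cv2.resize(im,None,fx=2,fy=2,interpolation=2);b=cv2.resize(t,(340,340),interpolation=2); b=cv2.copyMakeBorder(b,0,a.shape[0]-340,0,0,0)
a=cv2.convertScaleAbs(a,alpha=1.6)
cv2.imwrite("pics/z.png",np.hstack([a,b]))
```

```text
(no output)
```

View pics/z.png

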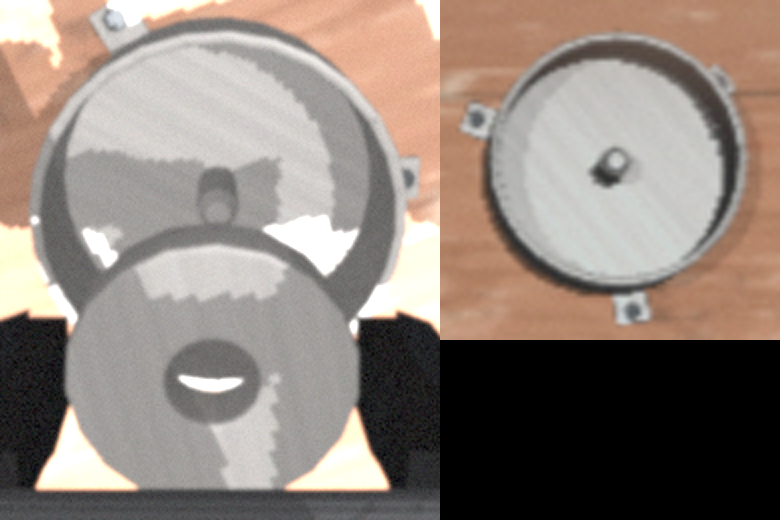

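Post top is at wrist (328,244.5) and top-view (384,240.2). The held collar's bore is centred at wrist (326.2,330.5).

Run:
```python
from h import *
f=grab("wrist"); t=grab("top"); s=r.state()
p=onz(f,328,244.5,.04); q=onz(t,384,240.2,.04); rim=onz(t,384,240.4,.05)
c=onz(f,326.25,330.5,.154)
print(p,q,rim,c,s["tool_pos"]); M=R.from_rotvec(s["eef_rot"]).inv()
print("collar in tool",M.apply(c-s["tool_pos"]),"post-collar wrist",M.apply(p-c)/.5,"top",M.apply(q-c)/.5)
```

```text
[0.52146132 0.03296683 0.04      ] [0.51944652 0.0310627  0.04      ] [0.51773261 0.03211043 0.05      ] [0.51838149 0.03270951 0.154     ] [0.51717185 0.03300634 0.14512813]
collar in tool [-0.00123185  0.00018984 -0.00887175] post-collar wrist [-0.00548235  0.00277148  0.22800103] top [-0.0032126  -0.00228705  0.22799964]
```

```bash
python3 -m handwheel '[[-0.004,0.001,0.06,0],[-0.004,0.001,0.12,0],[-0.004,0.001,0.17,0],[-0.004,0.001,0.18,0],[-0.004,0.001,0.18,0]]'
python3 - <<'E'
from h import *
f=grab("wrist");s=r.state();print(s["tool_pos"])
c=s["tool_pos"]+[0.0012,0,.009];print("bore",proj(f,c),"post",proj(f,[.5205,.032,.04]))
im=f["pixels"][200:420,220:440];cv2.imwrite("pics/z2.png",cv2.convertScaleAbs(cv2.resize(im,None,fx=2.7,fy=2.7,interpolation=2),alpha=1.6)[...,::-1])
E
```

```text
t: 5.15
tool_pos: [0.5191, 0.0323, 0.0556]
eef_rot: [0.612, 3.081, 0.0]
contact_force: [0.8, 0.7, -0.8]
width: 0.652
grip_force: 25.0
[0.51930076 0.03216684 0.0559836 ]
bore [325.57438102 331.95304666] post [325.19127995 302.69838526]
```

View pics/z2.png

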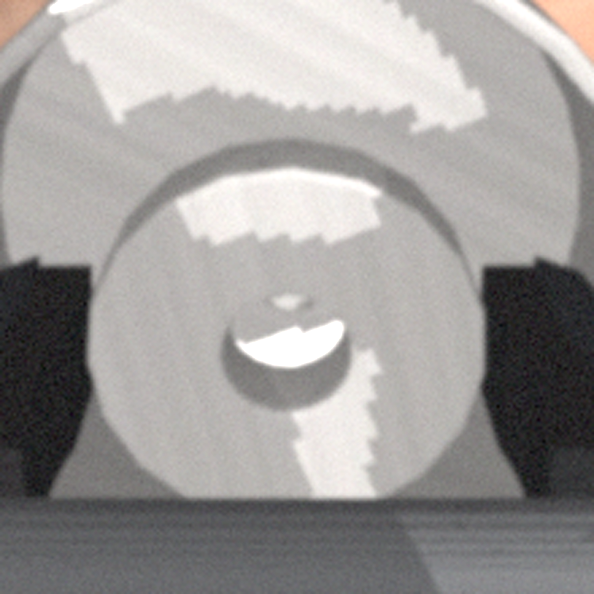

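Zoomed view: bore at wrist (326.3,329.6), with the post tip just showing at the bore's upper edge, centre about (327.4,305.7).

Run:
```python
from h import *
f=grab("wrist");s=r.state();M=R.from_rotvec(s["eef_rot"]).inv()
c=onz(f,326.3,329.6,s["tool_pos"][2]+.009);p=onz(f,327.4,305.7,.04)
print(c,p,M.apply(c-s["tool_pos"]),M.apply(p-c)/.5)
```

```text
[0.51995316 0.0326129  0.06516621] [0.52259818 0.03211291 0.04      ] [-0.00038453  0.00076822 -0.00899904] [-0.00518485  0.00107768  0.05034177]
```

```bash
python3 -m handwheel '[[-0.0045,0.001,0,0],[-0.0045,0.001,0.015,0],[-0.0045,0.001,0.03,0],[-0.0045,0.001,0.045,0],[-0.0045,0.001,0.045,0]]'
```

```text
t: 5.88
tool_pos: [0.5206, 0.0315, 0.032]
eef_rot: [-0.613, -3.08, 0.0]
contact_force: [-1.0, 0.7, -0.6]
width: 0.65
grip_force: 25.0
```

No contact force, and the collar is below the taper, so it is on the post.

```bash
python3 -m handwheel '[[0,0,0.012,0],[0,0,0.024,0],[0,0,0.034,0],[0,0,0.038,0],[0,0,0.038,0]]'
```

```text
t: 6.5
tool_pos: [0.5209, 0.0315, 0.0136]
eef_rot: [-0.613, -3.081, 0.0]
contact_force: [0.1, -0.4, -1.6]
width: 0.653
grip_force: 25.0
```

```bash
python3 -m handwheel '[[0,0,0.004,0],[0,0,0.006,0],[0,0,0.006,0]]';python3 -m handwheel '[[0,0,0.002,0],[0,0,0.002,0]]'
```

```text
t: 6.88
tool_pos: [0.521, 0.0315, 0.011]
eef_rot: [0.613, 3.081, -0.0]
contact_force: [-2.2, -0.1, 3.2]
width: 0.651
grip_force: 25.0
t: 7.12
tool_pos: [0.5211, 0.0314, 0.0109]
eef_rot: [0.613, 3.08, -0.0]
contact_force: [-3.4, 0.8, 14.0]
width: 0.655
grip_force: 25.0
```

```bash
python3 -m handwheel '[[0,0,-0.002,0],[0,0,-0.002,0],[0,0,-0.002,0],[0,0,-0.002,0]]' 0.75; python3 -m handwheel '[[0,0,-0.02,0],[0,0,-0.06,0],[0,0,-0.14,0],[0,0,-0.24,0],[0,0,-0.3,0]]'
python3 - <<'E'
from h import *
f=grab("wrist","w3.png"); s=r.state(); print(s["tool_pos"],s["width"],"pred bore",proj(f,[.521,.032,.019]))
print("to narrow",tool([.563,-.179,.16]).round(4))
E
```

```text
t: 7.62
tool_pos: [0.521, 0.0315, 0.0106]
eef_rot: [-0.613, -3.081, 0.0]
contact_force: [-0.1, 0.1, -0.4]
width: 0.751
grip_force: 0.0
t: 8.25
tool_pos: [0.5213, 0.0315, 0.1638]
eef_rot: [0.612, 3.078, 0.0]
contact_force: [0.3, -0.3, -1.1]
width: 0.749
grip_force: 0.0
[0.52248815 0.03133473 0.16680153] 0.7480893811561039 pred bore [325.32971704 221.88009185]
to narrow [-0.2357 -0.3577  0.0148]
```

View pics/w3.png

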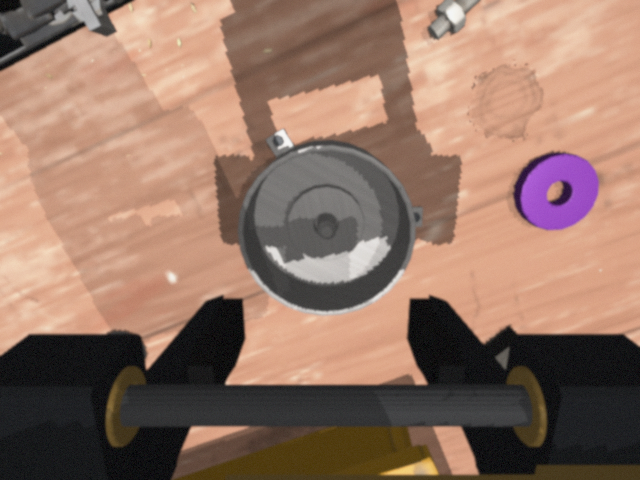

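The wide collar lies flat round the post (bore ≈ (326,225)), and the rim is centred ≈ (327,227). Next, the narrow collar.

```bash
python3 - <<'E'
from h import *
f=grab("wrist"); print("rim centre",onz(f,327,227,.05))
g=cv2.cvtColor(f["pixels"],cv2.COLOR_RGB2GRAY)
c=cv2.HoughCircles(cv2.GaussianBlur(g,(5,5),1),3,1,200,param1=80,param2=20,minRadius=80,maxRadius=95) if 0 else cv2.HoughCircles(g,cv2.HOUGH_GRADIENT,1,200,param1=80,param2=20,minRadius=80,maxRadius=95)
print(c, onz(f,c[0][0][0],c[0][0][1],.05))
E
python3 -m handwheel '[[-0.05,-0.08,0,0],[-0.12,-0.18,0.01,0],[-0.19,-0.29,0.015,0],[-0.235,-0.357,0.015,0],[-0.235,-0.357,0.015,0]]' 1
python3 - <<'E'
from h import *
f=grab("wrist");s=r.state();print(s["tool_pos"]);u=proj(f,[.563,-.179,.014]);print(u)
ring(f,*u,45,.014)
E
```

```text
rim centre [0.51951511 0.03433093 0.05      ]
[[[325.5 223.5  83.4]]] [0.5168689  0.03433432 0.05      ]
t: 8.98
tool_pos: [0.5609, -0.1809, 0.1519]
eef_rot: [-0.618, -3.079, -0.0]
contact_force: [-0.4, 0.5, -0.3]
width: 0.999
grip_force: 0.0
[ 0.56069075 -0.17895281  0.15211313]
[328.41570852 227.41547378]
outer [329.1 228.3] [55.4 55.9] [ 0.5638 -0.1788  0.014 ]
hole [329.2 228.5] [19.2 23.6] [ 0.564  -0.1788  0.014 ]
```

```bash
python3 -m handwheel '[[0,0,0,0],[0,0,0,0]]'
python3 - <<'E'
from h import *
f=grab("wrist");s=r.state();print(s["tool_pos"]);ring(f,329,228,45,.014); print(tool([.5637,-.1788,.007]))
E
```

```text
t: 9.28
tool_pos: [0.5611, -0.1771, 0.1533]
eef_rot: [-0.611, -3.081, -0.0]
contact_force: [-0.1, 0.4, 0.5]
width: 1.004
grip_force: 0.0
[ 0.56117743 -0.17727469  0.15341012]
outer [324.3 229.4] [55.3 55.6] [ 0.5639 -0.1787  0.014 ]
hole [324.4 229.4] [19.3 23.3] [ 0.564  -0.1787  0.014 ]
[-0.00581841 -0.00091175  0.29282036]
```

```bash
python3 -m handwheel '[[-0.006,-0.001,0.1,0],[-0.006,-0.001,0.2,0],[-0.006,-0.001,0.26,0],[-0.006,-0.001,0.285,0],[-0.006,-0.001,0.293,0]]'; python3 -m handwheel '[[0,0,0,0],[0,0,0,0],[0,0,0,0],[0,0,0,0],[0,0,0,0]]' 0.38 25;python3 -m handwheel '[[0,0,0,0],[0,0,0,0],[0,0,0,0]]'; python3 -m handwheel '[[0,0,-0.05,0],[0,0,-0.14,0],[0,0,-0.22,0],[0,0,-0.28,0],[0,0,-0.28,0]]'
python3 - <<'E'
from h import *
print(tool([.5215,.0315,.145]))
E
```

```text
t: 9.95
tool_pos: [0.564, -0.1798, 0.007]
eef_rot: [0.612, 3.081, -0.0]
contact_force: [0.1, -0.2, -0.6]
width: 1.002
grip_force: 0.0
t: 10.58
tool_pos: [0.5638, -0.18, 0.0069]
eef_rot: [0.613, 3.081, -0.0]
contact_force: [-0.9, 0.7, 2.7]
width: 0.463
grip_force: 25.1
t: 10.95
tool_pos: [0.5638, -0.1801, 0.0069]
eef_rot: [0.613, 3.081, -0.0]
contact_force: [0.2, 0.6, 2.8]
width: 0.468
grip_force: 25.0
t: 11.58
tool_pos: [0.5644, -0.1804, 0.1484]
eef_rot: [0.612, 3.078, -0.002]
contact_force: [0.3, -0.5, -0.8]
width: 0.466
grip_force: 25.0
[0.24148477 0.3586162  0.00558032]
```

```bash
python3 -m handwheel '[[0.05,0.08,0,0],[0.11,0.17,0,0],[0.18,0.27,0,0],[0.23,0.34,0,0],[0.241,0.358,0.005,0]]';python3 -m handwheel '[[0,0,0.1,0],[0,0,0.18,0],[0,0,0.18,0],[0,0,0.18,0],[0,0,0.18,0]]'
python3 - <<'E'
from h import *
f=grab("wrist");s=r.state();p=s["tool_pos"];print(p,s["width"]); c=p+[0,0,.008];u=proj(f,c)
im=f["pixels"][220:420,225:425];cv2.imwrite("pics/z3.png",cv2.convertScaleAbs(cv2.resize(im,None,fx=3,fy=3,interpolation=2),alpha=1.6)[...,::-1]);print(u,proj(f,[.5215,.032,.04]))
E
```

```text
t: 12.2
tool_pos: [0.5197, 0.0336, 0.1429]
eef_rot: [-0.608, -3.079, -0.0]
contact_force: [0.3, -1.3, -1.0]
width: 0.462
grip_force: 25.0
t: 12.82
tool_pos: [0.5218, 0.0311, 0.0556]
eef_rot: [0.613, 3.079, 0.0]
contact_force: [-0.2, -0.4, 0.3]
width: 0.468
grip_force: 25.0
[0.52164629 0.03120874 0.05549807] 0.46642457083850264
[324.64084147 326.57281263] [326.24289483 298.53205772]
```

View pics/z3.png

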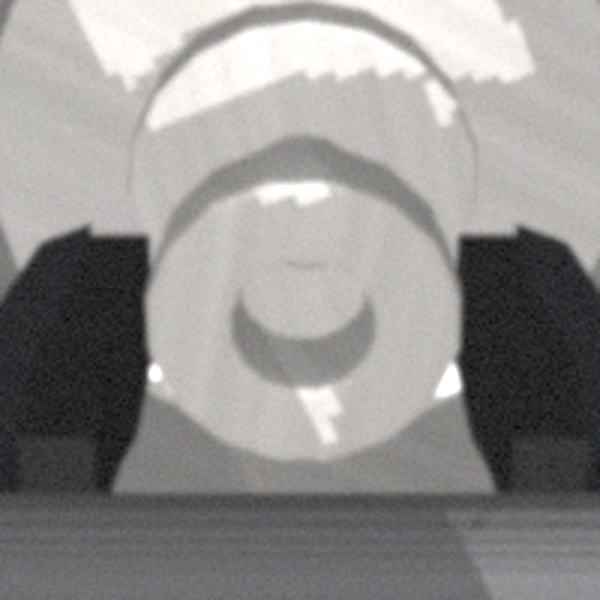

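The bore is at (326.5,327.4) with the post tip inside its upper edge, the same alignment that worked for the wide collar. I'll descend.

```bash
python3 -m handwheel '[[0.001,0,0.012,0],[0.001,0,0.024,0],[0.001,0,0.036,0],[0.001,0,0.044,0],[0.001,0,0.044,0]]'; python3 -m handwheel '[[0,0,0.005,0],[0,0,0.01,0],[0,0,0.014,0],[0,0,0.014,0]]'
```

```text
t: 13.5
tool_pos: [0.5204, 0.0317, 0.0319]
eef_rot: [-0.613, -3.081, 0.0]
contact_force: [0.1, -0.6, -0.3]
width: 0.46
grip_force: 25.0
t: 14.0
tool_pos: [0.5205, 0.0317, 0.0258]
eef_rot: [0.613, 3.081, -0.0]
contact_force: [-1.8, 0.4, 6.5]
width: 0.462
grip_force: 25.0
```

```bash
python3 -m handwheel '[[0,0,0.001,0],[0,0,0,0],[0,0,0,0],[0,0,0,0]]' 0.58; python3 -m handwheel '[[0,0,-0.02,0],[0,0,-0.06,0],[0,0,-0.14,0],[0,0,-0.24,0],[0,0,-0.34,0]]'
python3 - <<'E'
from h import *
f=grab("wrist");hs=cv2.cvtColor(f["pixels"],cv2.COLOR_RGB2GRAY);s=r.state();print(s["tool_pos"],s["width"])
u=proj(f,[.5205,.0322,.033]).astype(int);print(u)
for a,b,d in((12,34,"narrow top"),):
  c=cv2.HoughCircles(hs[u[1]-60:u[1]+60,u[0]-60:u[0]+60],cv2.HOUGH_GRADIENT,1,80,param1=60,param2=12,minRadius=24,maxRadius=34);print(c, [onz(f,x+u[0]-60,y+u[1]-60,.033) for x,y,_ in c[0]])
print(tool([.467,.384,.22]).round(4))
E
```

```text
t: 14.5
tool_pos: [0.5205, 0.0317, 0.0252]
eef_rot: [-0.613, -3.081, 0.0]
contact_force: [0.2, -0.1, -0.1]
width: 0.581
grip_force: 0.0
t: 15.12
tool_pos: [0.5202, 0.0317, 0.1975]
eef_rot: [0.613, 3.081, 0.0]
contact_force: [0.8, -0.3, -0.8]
width: 0.581
grip_force: 0.0
[0.52242491 0.03150577 0.20398442] 0.5774745395917121
[325 216]
[[[60.5 61.5 24.5]]] [array([0.52110773, 0.03179735, 0.033     ])]
[ 0.3717  0.6091 -0.0346]
```

```bash
python3 -m handwheel '[[0.06,0.1,0,0],[0.13,0.21,0,0],[0.2,0.32,0,0],[0.26,0.43,0,0],[0.3,0.5,0,0]]' 1; python3 -m handwheel '[[0.04,0.07,0,0],[0.07,0.11,0,0],[0.07,0.11,0,0],[0.07,0.11,0,0]]'
python3 - <<'E'
from h import *
f=grab("wrist","w4.png");s=r.state();print(s["tool_pos"],s["eef_rot"]); print(proj(f,[.467,.384,.066]),proj(f,[.467,.384,.016]))
E
```

```text
t: 15.8
tool_pos: [0.4767, 0.3224, 0.1957]
eef_rot: [0.611, 3.081, 0.001]
contact_force: [0.3, -0.5, 0.1]
width: 1.003
grip_force: 0.0
t: 16.3
tool_pos: [0.4665, 0.3835, 0.1954]
eef_rot: [0.614, 3.081, -0.0]
contact_force: [-0.2, 0.9, 0.2]
width: 0.997
grip_force: 0.0
[0.46661121 0.38336257 0.19545977] [ 6.14343860e-01  3.08076153e+00 -1.49259564e-04]
[325.84362428 229.14972963] [325.79046931 212.46380887]
```

View pics/w4.png

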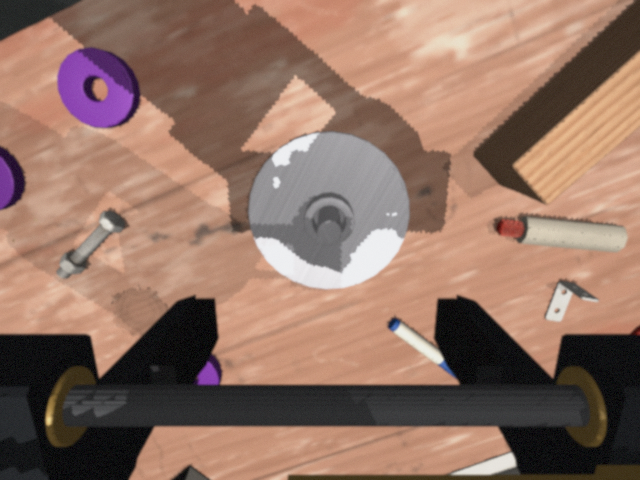

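The last view shows the lids' disc at (329,210) and the stem top at about (330,229).

Run:
```python
from h import *
f=grab("wrist"); ring(f,329,210,95,.016,lo=30,smax=70)
g=cv2.cvtColor(f["pixels"],cv2.COLOR_RGB2GRAY)[200:260,300:360]
for lo,hi in((9,14),(20,27)):
  c=cv2.HoughCircles(cv2.resize(g,None,fx=4,fy=4,interpolation=2),cv2.HOUGH_GRADIENT,1,200,param1=60,param2=12,minRadius=lo*4,maxRadius=hi*4)
  if c is not None: x,y,q=c[0][0]/4; print(x+300,y+200,q,onz(f,x+300,y+200,.066 if lo<15 else .038))
print(onz(f,330,229,.066),r.state()["tool_pos"])
```

```text
outer [328.7 209.6] [158.5 162. ] [0.4658 0.3869 0.016 ]
329.375 222.625 25.125 [0.47076759 0.38529473 0.038     ]
[0.46818998 0.38655552 0.066     ] [0.46670193 0.38327957 0.19548192]
```

```bash
python3 -m handwheel '[[0.002,0.006,0.1,0],[0.002,0.006,0.2,0],[0.002,0.006,0.27,0],[0.002,0.006,0.3,0],[0.002,0.006,0.307,0]]'; python3 -m handwheel '[[0,0,0,0],[0,0,0,0],[0,0,0,0],[0,0,0,0],[0,0,0,0]]' 0.1 40;python3 -m handwheel '[[0,0,0,0],[0,0,0,0],[0,0,0,0],[0,0,0,0]]'
```

```text
t: 17.02
tool_pos: [0.467, 0.3871, 0.0418]
eef_rot: [-0.614, -3.081, 0.0]
contact_force: [0.1, -0.0, 0.2]
width: 0.999
grip_force: 0.0
t: 17.65
tool_pos: [0.4666, 0.3874, 0.0419]
eef_rot: [0.613, 3.081, 0.0]
contact_force: [0.5, 0.7, -0.3]
width: 0.456
grip_force: 0.0
t: 18.15
tool_pos: [0.4665, 0.3872, 0.0417]
eef_rot: [-0.613, -3.081, 0.001]
contact_force: [-0.1, -1.5, 0.5]
width: 0.191
grip_force: 40.0
```

```bash
python3 -m handwheel '[[0,0,-0.02,0],[0,0,-0.07,0],[0,0,-0.14,0],[0,0,-0.21,0],[0,0,-0.24,0]]'; python3 -m handwheel '[[0,0,0,0],[0,0,0,0]]'
python3 - <<'E'
from h import *
f=grab("wrist");s=r.state();z=s["tool_pos"][2];print(s["contact_force"],s["width"],s["tool_pos"],z)
u=proj(f,s["tool_pos"]-[0,0,.026]);print(u)
hsv=cv2.cvtColor(f["pixels"],cv2.COLOR_RGB2HSV)
m=((hsv[...,1]<70)&(hsv[...,2]>30)).astype(np.uint8)
m[370:]=0
c=[k for k in cv2.findContours(m,cv2.RETR_EXTERNAL,cv2.CHAIN_APPROX_NONE)[0] if cv2.contourArea(k)>4000]
for k in c: print(cv2.boundingRect(k),cv2.contourArea(k))
print("to tin",tool([.521,.032,.16]).round(4))
E
```

```text
t: 18.77
tool_pos: [0.4669, 0.3877, 0.1638]
eef_rot: [0.612, 3.079, 0.003]
contact_force: [-0.3, -0.0, -3.2]
width: 0.195
grip_force: 40.0
t: 19.02
tool_pos: [0.466, 0.3871, 0.1602]
eef_rot: [-0.613, -3.079, 0.003]
contact_force: [-0.5, 0.1, -4.3]
width: 0.191
grip_force: 40.0
[-0.18647094  0.17935646 -4.20211124] 0.1921067014407955 [0.46604633 0.38708624 0.16013407] 0.16013406982579162
[324.82699579 290.04571301]
(177, 148, 309, 222) 43383.5
(391, 0, 199, 59) 6111.5
to tin [-0.3734 -0.614   0.001 ]
```

Lifted weight is 4 N, so both lids are held. I'll carry them to the tin.

```bash
python3 -m handwheel '[[-0.03,-0.05,0,0],[-0.08,-0.13,0,0],[-0.14,-0.23,0,0],[-0.2,-0.33,0,0],[-0.26,-0.43,0,0]]'; python3 -m handwheel '[[-0.05,-0.08,0,0],[-0.09,-0.15,0,0],[-0.11,-0.18,0,0],[-0.113,-0.184,0,0],[-0.113,-0.184,0,0]]'; python3 -m handwheel '[[0,0,0.04,0],[0,0,0.08,0],[0,0,0.1,0],[0,0,0.1,0]]';python3 - <<'E'
from h import *
f=grab("wrist","w5.png");print(tool([.521,.032,.088]).round(4),r.state()["tool_pos"],r.state()["contact_force"])
z=r.state()["tool_pos"][2]
g=f["pixels"];e=cv2.Canny(cv2.GaussianBlur(cv2.cvtColor(g,cv2.COLOR_RGB2GRAY),(3,3),0),40,90)
# expected outline of the outer lid's plate edge vs picture: scan outward along rays for the last strong grey->wood change
c=r.state()["tool_pos"]+[0,0,-.026]
hsv=cv2.cvtColor(g,cv2.COLOR_RGB2HSV)
m=((hsv[...,1]<70)).astype(np.uint8)
for a in range(200,345,15):
    d=np.array([np.cos(np.radians(a)),np.sin(np.radians(a))]);u0=proj(f,c)
    k=next((k for k in range(40,200) if not m[int(u0[1]+k*d[1]),int(u0[0]+k*d[0])]),None)
    if k: 
        p=onz(f,*(u0+k*d),c[2]); print(a,k,((np.hypot(*(p-c)[:2])-.067)*1000).round(1))
E
```

```text
t: 19.7
tool_pos: [0.5041, 0.1372, 0.1608]
eef_rot: [-0.612, -3.08, 0.001]
contact_force: [1.1, 0.1, -3.5]
width: 0.192
grip_force: 40.0
t: 20.32
tool_pos: [0.5211, 0.0334, 0.1615]
eef_rot: [-0.612, -3.081, -0.001]
contact_force: [-0.2, 0.4, -4.6]
width: 0.19
grip_force: 40.0
t: 20.82
tool_pos: [0.5211, 0.0331, 0.1115]
eef_rot: [-0.611, -3.08, -0.0]
contact_force: [-0.5, -0.3, -3.9]
width: 0.191
grip_force: 40.0
[ 0.0002 -0.002   0.0481] [0.52148838 0.03288165 0.1120718 ] [-0.6765443  -0.8391188  -3.45259253]
200 143 -2.7
215 144 -2.7
230 144 -2.6
245 163 5.3
260 144 -2.0
275 144 -2.0
290 145 -1.7
305 146 -1.6
320 147 -1.4
335 148 -0.8
```

```bash
python3 -m handwheel '[[0,-0.003,0.01,0],[0,-0.003,0.022,0],[0,-0.003,0.034,0],[0,-0.003,0.044,0],[0,-0.003,0.044,0]]'; python3 -m handwheel '[[0,0,0.003,0],[0,0,0.006,0],[0,0,0.009,0],[0,0,0.009,0]]'
```

```text
t: 21.5
tool_pos: [0.5206, 0.031, 0.0893]
eef_rot: [-0.613, -3.08, 0.0]
contact_force: [-0.1, 0.3, -3.4]
width: 0.19
grip_force: 40.0
t: 22.0
tool_pos: [0.5207, 0.031, 0.0852]
eef_rot: [-0.613, -3.081, 0.0]
contact_force: [-0.2, 0.2, -3.4]
width: 0.194
grip_force: 40.0
```

```bash
python3 -m handwheel '[[0,0,0.002,0],[0,0,0.004,0],[0,0,0.004,0]]'
```

```text
t: 22.38
tool_pos: [0.5208, 0.031, 0.0836]
eef_rot: [0.613, 3.081, -0.0]
contact_force: [-1.6, -0.0, 2.5]
width: 0.188
grip_force: 40.0
```

Seated at the expected height (0.0836). I'll release, wait, and check by eye-free measurement.

```bash
python3 -m handwheel '[[0,0,0,0],[0,0,0,0],[0,0,0,0],[0,0,0,0],[0,0,0,0]]' 0.75; python3 -m handwheel '[[0,0,0,0],[0,0,0,0],[0,0,0,0]]'
python3 - <<'E'
from h import *
f=grab("wrist");s=r.state();print(s["width"],s["grip_force"],s["contact_force"],s["tool_pos"])
m=(cv2.cvtColor(f["pixels"],cv2.COLOR_RGB2HSV)[...,1]<70)
c=s["tool_pos"].copy();c[2]=.058;u0=proj(f,c)
for a in range(200,345,20):
    d=np.array([np.cos(np.radians(a)),np.sin(np.radians(a))])
    k=next((k for k in range(40,200) if not m[int(u0[1]+k*d[1]),int(u0[0]+k*d[0])]),None)
    if k: p=onz(f,*(u0+k*d),c[2]); print(a,((np.hypot(*(p-c)[:2])-.067)*1000).round(1))
E
```

```text
t: 23.0
tool_pos: [0.5208, 0.031, 0.0832]
eef_rot: [-0.613, -3.081, -0.0]
contact_force: [-0.2, -0.5, -0.1]
width: 0.73
grip_force: 0.0
t: 23.38
tool_pos: [0.5208, 0.031, 0.0833]
eef_rot: [-0.613, -3.081, 0.0]
contact_force: [1.0, -0.2, -0.5]
width: 0.749
grip_force: 0.0
0.7454871155886916 0.0 [-0.18404007  0.38764211  0.80443891] [0.5207803  0.03097505 0.08325137]
200 -2.4
220 -2.8
240 -3.3
260 -2.5
280 -2.5
300 -1.7
320 -1.9
340 -0.2
```

```bash
python3 -m handwheel '[[0,0,0.012,0],[0,0,0.025,0],[0,0,0.034,0],[0,0,0.034,0]]'; python3 -m handwheel '[[0,0,0,0],[0,0,0,0],[0,0,0,0],[0,0,0,0],[0,0,0,0]]' 0.35 20;python3 -m handwheel '[[0,0,0,0],[0,0,0,0],[0,0,0,0]]'
```

```text
t: 23.92
tool_pos: [0.5206, 0.031, 0.0658]
eef_rot: [-0.613, -3.08, 0.0]
contact_force: [0.7, 0.2, 0.7]
width: 0.749
grip_force: 0.0
t: 24.55
tool_pos: [0.5208, 0.031, 0.0664]
eef_rot: [0.613, 3.081, 0.0]
contact_force: [-0.0, 0.4, 1.8]
width: 0.446
grip_force: 20.0
t: 24.92
tool_pos: [0.5209, 0.031, 0.0664]
eef_rot: [0.613, 3.081, 0.0]
contact_force: [-1.0, 0.9, 3.6]
width: 0.443
grip_force: 20.0
```

```bash
python3 -m handwheel '[[0,0,-0.006,0],[0,0,-0.014,0],[0,0,-0.022,0],[0,0,-0.03,0],[0,0,-0.04,0]]'; python3 -m handwheel '[[0,0,-0.02,0],[0,0,-0.04,0],[0,0,-0.06,0],[0,0,-0.08,0],[0,0,-0.1,0]]';python3 -m handwheel '[[0,0,-0.03,0],[0,0,-0.07,0],[0,0,-0.11,0],[0,0,-0.14,0],[0,0,-0.15,0]]';python3 -m handwheel '[[0,0,0,0],[0,0,0,0],[0,0,0,0],[0,0,0,0],[0,0,0,0]]'
python3 - <<'E'
from h import *
print(r.state()["tool_pos"],r.state()["contact_force"])
for n in("scene","top"):grab(n,n+"_end.png")
f=grab("scene");g=f["pixels"];a=cv2.imread("pics/scene0.png")
for z in(.108,.058,.05): print(z,proj(f,[.521,.032,z]).round())
# stem profile: grey width per row near tin axis
u=int(proj(f,[.521,.032,.09])[0]);hs=cv2.cvtColor(g,cv2.COLOR_RGB2HSV)
for z in(.1,.09,.08,.07,.06,.052,.047):
    x,y=proj(f,[.521,.032,z]); row=hs[int(y),int(x)-50:int(x)+50]; print(z,''.join('#' if p[1]<60 else '.' for p in row))
E
```

```text
t: 25.55
tool_pos: [0.5207, 0.031, 0.0865]
eef_rot: [-0.613, -3.081, 0.0]
contact_force: [0.4, 0.5, -1.5]
width: 0.444
grip_force: 20.0
t: 26.18
tool_pos: [0.5208, 0.031, 0.137]
eef_rot: [0.613, 3.081, 0.0]
contact_force: [-0.6, 0.1, -1.7]
width: 0.451
grip_force: 20.0
t: 26.8
tool_pos: [0.5209, 0.031, 0.2122]
eef_rot: [0.613, 3.08, 0.0]
contact_force: [-0.7, 1.1, -1.4]
width: 0.45
grip_force: 20.0
t: 27.42
tool_pos: [0.5208, 0.031, 0.2111]
eef_rot: [-0.613, -3.081, -0.0]
contact_force: [-0.1, 0.9, -1.0]
width: 0.446
grip_force: 20.0
[0.52076295 0.03100366 0.21114302] [-0.11599579  0.93112747 -1.01171877]
0.108 [357. 211.]
0.058 [356. 230.]
0.05 [356. 233.]
0.1 ................................................#######....................#########################
0.09 ................................................#######.....................########################
0.08 .............................................#.########......................#######################
0.07 ####.........................########################################........###.###################
0.06 ###.......................################################################...##.####################
0.052 ..........................###################################################..#####.###############
0.047 ...........................##################################################..#####################
```

Force of about 1.5 N matches the outer lid alone. The inner lid's stem stands upright and centred on the tin, and the lift is 145 mm. Handing in.

```bash
python3 -c "
from rig import r
print(r.job_done())"
```

```text
the job is handed in; nothing more can be done
None
```

I handed the job in at about 27.5 s of robot time; no verdict came back. By my measurements both collars are home, the inner lid is seated in the tin, and the outer lid is held level about 145 mm above where it sat.

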